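# Open the scraps caddy by its lever

## Robot

A 6-joint arm with a two-finger parallel gripper is mounted at the origin on a cart in front of the work surface, level with it; the furniture and walls round the work are solid. World frame = base frame: x ahead of the robot, y to its left, z up, the work surface at z = 0. Lengths are in mm, angles in degrees, forces in N, time in s.
With the tool pointing down it reaches from about 300 to 850 mm from the base axis. Payload 4.2 kg.
Tool frame: the origin (TCP) lies midway between the tips of the shut fingers; the grasp point (between the pads) lies 19 mm behind it; x points along the fingers, z is the direction in which the jaws open and shut, and the axes are right-handed (so a half turn about x gives the same grasp; the last joint's range is limited). The gripper opens to 91 mm and grips with 3 to 60 N. Pads are 32 mm wide; open, the fingers measure 118 mm over their backs; the gripper's body (76 mm by 178 mm) begins 60 mm behind the grasp point.
Start: joints at [64.916, 18.312, 89.639, -0, 72.044, -1.146], TCP at [233.312, 525.559, 175.376] pointing down, gripper open.
Joint ranges: [-177.97, 177.97], [-48.28, 115.42], [12.27, 149.76], [-77.06, 257.06], [2.81, 150.46], [-146.56, 146.56]. Speed limits (degrees/s): [147.25, 147.25, 180, 180, 180, 180].

## Interface

Orientations are given as [roll, pitch, yaw] about the fixed x, y, z axes, in that order (R = Rz(yaw) Ry(pitch) Rx(roll)).
In Python, from workcell import env gives the robot as it stands.
- The arm moves only by the tool send_rows, never from a script. Its argument "commands" is a list that holds one entry, the list of rows, each a list of 6 numbers: the shift along the tool's x, y, z normalised to -1 to 1, where 1 is 0.1 m, then the turn, a rotation vector about the tool's x, y, z normalised to -1 to 1, where 1 is 2 pi rad. In form: [[[x, y, z, wx, wy, wz], ...]]. A call has 1 to 20 rows; each row is the pose to reach, as a shift and turn from the pose commanded when the call began, along the tool's axes at that moment, turning the shorter way round; what a row does not reach only later rows make up. A row lasts 1/8 s, in which the tool goes at most 62.5 mm and 10.7 degrees, less where a joint would pass 70% of its speed; a pose out of reach is approached as far as the arm can. A call with a number of a shift or a turn outside -1 to 1 is refused whole. A call with a gripper value outside its range is refused whole. "jaw" is the closure, from -1 (fully open) to 1 (shut), so that 0 is half open, set as the call begins (left out, the last holds). The fingers move at their own pace and stop on an object; "force" is the grip in N (left out, the last holds). Time passes only in rows, so rows that repeat a pose let the fingers close. It gives the time, the measured TCP pose, the force and the opening at its end, in the units of the state.
- env.state(): the state, without advancing time (a new reading comes with each control period).
- env.grab_frame(name): name is "scene" or "top" or "wrist"; returns (picture, depth): 400x640x3 uint8, red, green, blue; 400x640 float32, mm along the optical axis (not along the pixel's ray), 0 where there is no reading.
- env.get_calibration(name): a dict with "mtx" (3x3 intrinsics, pixels), "camera_from_world" (4x4, takes a point from world to camera coordinates). Camera axes: x right, y up, looking along -z (the intrinsics and any distortion apply to the point x, -y, -z); pixel columns grow to the right and rows downward; lengths in mm; the calibration is good to about 2 mm. A picture is of the moment at which its call begins: read the wrist's pose just before it. get_calibration takes no time and is no camera call; for the wrist camera it gives the pose at the moment of the call.
- env.job_done(): hands the job in, once; it reports no verdict.
The state is a dict: "time_s": time; "qpos": joint angles; "qvel": joint speeds; "effort": joint torques, N m; "ee_pos": TCP position; "ee_rot": TCP orientation; "force": force on the tool from outside, world axes, zero at the start; "torque": the same for the moment, N m; "gripper_width": finger opening in mm.
Only numpy, scipy, OpenCV 4.12 (cv2) and the standard library are available. Lean on these libraries where they do the work, as an engineer would, in place of code of your own. Each camera call takes 0.05 s, during which the arm holds its last target.

## Task

Open the scraps caddy for me and keep it open; do it all by pushing and pressing, without gripping or lifting anything. First push the egg timer, which was left standing on the heavy steel flap, along onto the fixed wooden deck behind the flap, so that it stands upright and wholly on the deck; then press the long end of the lever down onto its rubber stop, so that its short end raises the flap, and finish while still holding the lever down there. Raise the flap by the lever alone, leave the lever in its fulcrum, and do not disturb the other things on the worktop.

Things in the scene. Friction and masses are not known exactly. Their poses are not given: they have to be found in the camera images.
- caddy: Fixed white scraps caddy, 120 mm wide (x), 212 mm long (y = -112 to 100 mm). Origin on the worktop straight below the flap's hinge, mid-width; z up. +y points roughly to the robot's left, +x away from it. Its top is the flap at y < 0 and the deck at y > 0. The lever's stand goes on to y = -337 mm: a wooden foot board 56 mm wide, 12 mm thick.
- deck (a point): Point on the upper face of the fixed brown wooden deck, 98 mm above the worktop, at caddy x = 0, y = 48 mm. The deck is 120 mm wide and runs from y = 2 to a rim at y = 96 mm that stands 16.5 mm above it; its sides are open. It lies 1.5 mm lower than the shut flap.
- flap (a joint): Angle of the heavy dark steel flap (about 1.5 kg, falls shut), rad: 0 shut, growing as its lip rises; 0.29 with the lever down on its stop. It hinges about the caddy's x axis at y = 0.
- flap_lip (a point): Point on top of the flap's lip, caddy x = 0, y = -128.5 mm when shut, 99.5 mm above the worktop like the whole upper face of the shut flap. The flap plate is 120 mm wide, 10 mm thick, from y = -4 to -112 mm; the lip, 36 mm wide, goes on to y = -146 mm. The lever's short end lies under it.
- lever_pad (a point): Centre of the upper face of the paddle (34 mm wide, 40 mm long, 10 mm thick) at the long end of the steel lever, 145 mm from its pin towards the caddy's -y. At the start 147 mm above the worktop, the arm sloping up to it by 0.33 rad; on the stop about 55 mm, sloping down by 0.31 rad. Pressing takes about 1 to 5 N until the stop. Axes: the lever's, at the start parallel to the caddy's.
- lever_pin (a point): Centre of the lever's cross pin (10 mm diameter, along the caddy's x), about which it turns. The lever is loose, a bar 16 mm wide and 10 mm thick, and the pin only rests in the open slots of the fulcrum, where it must stay. The short arm, with a raised nose at its end, reaches 69 mm from the pin to under the flap's lip, the long arm 165 mm the other way.
- fulcrum (a point): Fixed point of the caddy where the pin's centre rests: x = 0, y = -190 mm, 95 mm above the worktop. Two steel cheeks stand here, over all 42 mm wide (x), 32 mm along y, 111 mm high. The rubber stop for the lever, a post of 22 mm diameter and 56 mm height, stands at x = 0, y = -289 mm.
- timer: White wind-up egg timer, loose, round, 66 mm in diameter at its foot (24 mm high) and 60 mm high over all with a dial of 59 mm diameter on top, 0.11 kg. Origin at the centre of its underside, z up. It starts on the shut flap.
- salt_grinder: Salt grinder, 54 mm diameter, 136 mm high, loose bystander behind the caddy; origin at the centre of its underside.
- shaker: Small shaker, 44 mm diameter, 90 mm high, loose bystander behind the fulcrum; origin at the centre of its underside.
- bowl: Small white bowl with dark pattern, 73 x 91 mm, 46 mm high, loose bystander behind the long end of the lever; origin at the centre of its underside.
- teaspoon: Teaspoon, 139 x 30 x 10 mm, loose bystander lying behind the fulcrum, beside the foot board; origin at the centre of its underside, its length along its x.
Not all that is in view belongs to the job. Leave any turquoise look-alike of the timer alone.

How it is judged:
By the outcome, as a careful person would: the job done as asked, in the order asked, and still so for the second after the job is handed in, while the arm keeps its last pose, push and grip.
It also fails if it takes over 48 s, if anything falls off the work surface, if the arm or the gripper's body presses on something with over 40 N, if the wrist force passes 120 N, or if a joint passes its speed limit or range.

## Working session

There is one attempt and no reset: what is moved stays moved. The work goes in short steps, Python scripts to look and compute and a tool call to move; the robot and the scene stay as the last step left them, time stands still between calls to the robot, and variables do not carry over. Pictures are saved under pics/ and viewed, and the job is handed in when it is done.

Besides the shell and the picture viewer there is one more tool, called in YAML: its name, and indented under it one key for each argument. send_rows: Moves the arm, as the interface text tells. Its arguments: {"type":"object","properties":{"commands":{"type":"array","items":{"type":"array","items":{"type":"array","items":{"type":"number","minimum":-1,"maximum":1}}}},"jaw":{"type":"number"},"force":{"type":"number"}},"required":["commands"]}

```bash
mkdir -p pics; ls
python3 - <<'E'
from workcell import env
import cv2,numpy as np
print(env.state())
for n in("scene","top","wrist"):
    c=env.get_calibration(n);p,d=env.grab_frame(n)
    np.savez(f"pics/{n}0.npz",p=p,d=d,**{k:np.array(v) for k,v in c.items()})
    cv2.imwrite(f"pics/{n}0.png",p[:,:,::-1]);print(n,c)
E
```

```text
pics
{'time_s': 0.0, 'qpos': array([ 6.49145345e+01,  1.83523091e+01,  8.97075091e+01, -2.70281854e-04,
        7.20419516e+01, -1.14367245e+00]), 'qvel': array([ 0.10995228,  0.00241085, -0.03320734,  0.00060669, -0.07363293,
       -0.01870244]), 'effort': array([-1.53909859e-03, -4.12456298e+01, -2.31971580e+01,  7.25950976e-02,
        4.58568195e-02, -1.57621894e-04]), 'ee_pos': array([233.07730368, 525.01613917, 174.50615794]), 'ee_rot': array([ 179.00099758,   89.89822985, -114.94071187]), 'force': array([-0.28815768,  0.25134004, -0.41509108]), 'torque': array([-0.05624784,  0.00839694,  0.05071535]), 'gripper_width': 91.3771748831292}
scene {'mtx': array([[452.21997899,   0.        , 321.07662451],
       [  0.        , 452.21997899, 200.08683069],
       [  0.        ,   0.        ,   1.        ]]), 'camera_from_world': array([[ 8.05815406e-01, -5.91898365e-01, -1.78285610e-02,
        -3.82627740e+02],
       [ 4.63716065e-01,  6.12010450e-01,  6.40632984e-01,
        -3.12681660e+02],
       [-3.68278350e-01, -5.24499318e-01,  7.67640230e-01,
        -9.04181790e+02],
   
[... 445 characters left out ...]
    [-1.21007919e-01, -3.85320902e-03,  9.92644063e-01,
        -1.01811202e+03],
       [ 0.00000000e+00,  0.00000000e+00,  0.00000000e+00,
         1.00000000e+00]])}
wrist {'mtx': array([[315.42375717,   0.        , 316.00335954],
       [  0.        , 315.42375717, 203.06625093],
       [  0.        ,   0.        ,   1.        ]]), 'camera_from_world': array([[ 4.05042476e-01,  9.14294674e-01, -2.41698394e-03,
        -5.73112051e+02],
       [-8.82261269e-01,  3.90154945e-01, -2.63427736e-01,
         2.87155508e+01],
       [-2.39907577e-01,  1.08831833e-01,  9.64676104e-01,
        -3.90802146e+02],
       [ 0.00000000e+00,  0.00000000e+00,  0.00000000e+00,
         1.00000000e+00]])}
```

View pics/scene0.png

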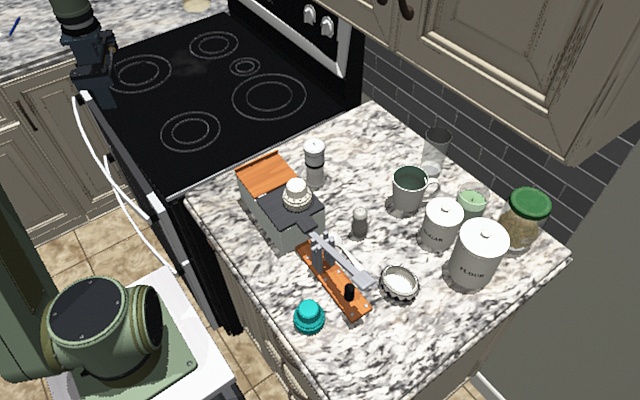

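View pics/top0.png

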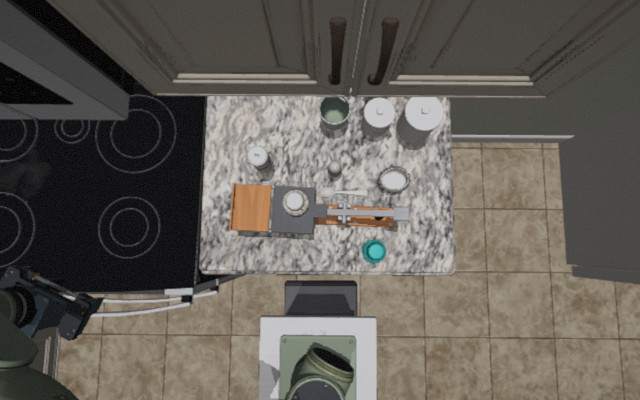

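The scene view shows the white timer on the dark flap at (296,195), the brown deck at (268,172), the lever from (315,240) to (365,280), and the turquoise look-alike at (308,315). In the top view the timer is at (294,202) and the look-alike at (375,251). Next I'll enlarge both views.

Run:
```python
import cv2,numpy as np
a=np.load("pics/top0.npz");b=np.load("pics/scene0.npz")
p=a['p'][170:270,220:420,::-1];cv2.imwrite("pics/topc.png",cv2.resize(p,None,fx=4,fy=4,interpolation=cv2.INTER_CUBIC))
p=b['p'][130:330,220:420,::-1];cv2.imwrite("pics/scenec.png",cv2.resize(p,None,fx=3,fy=3,interpolation=cv2.INTER_CUBIC))
```

```text
(no output)
```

View pics/topc.png

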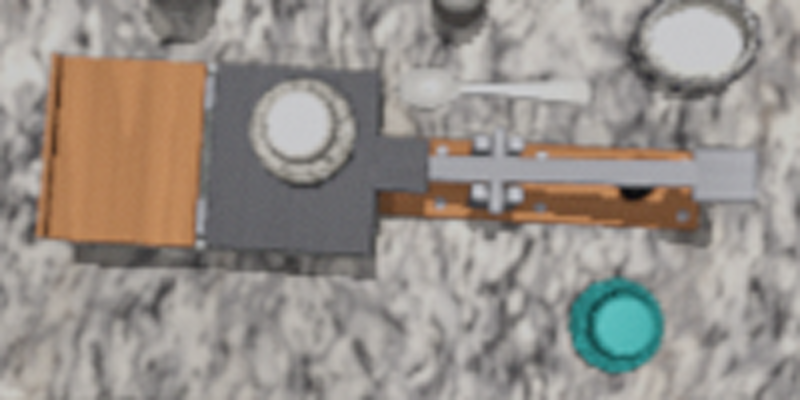

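View pics/scenec.png

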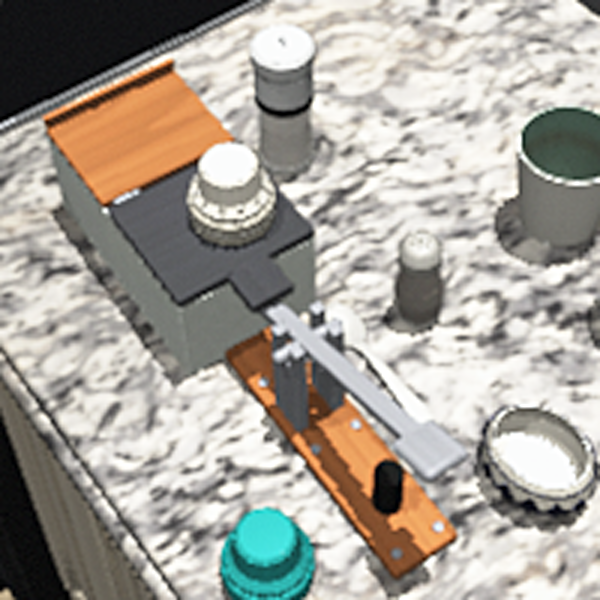

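```bash
cat > h.py <<'E'
import numpy as np,cv2
def load(n): return np.load(f"pics/{n}.npz")
def ray(a,uv,z):
    M=a['mtx'];T=a['camera_from_world'];R=T[:3,:3];c=-R.T@T[:3,3]
    d=R.T@np.array([(uv[0]-M[0,2])/M[0,0],-(uv[1]-M[1,2])/M[1,1],-1])
    return c+d*(z-c[2])/d[2]
def dep(a,uv):
    M=a['mtx'];T=a['camera_from_world'];R=T[:3,:3];c=-R.T@T[:3,3]
    d=R.T@np.array([(uv[0]-M[0,2])/M[0,0],-(uv[1]-M[1,2])/M[1,1],-1])
    u,v=int(round(uv[0])),int(round(uv[1]))
    return c+d*float(np.median(a['d'][v-1:v+2,u-1:u+2]))
def tri(a,uv,b,uw):
    A=[];B=[]
    for k,p in((a,uv),(b,uw)):
        p0=ray(k,p,0);p1=ray(k,p,200);d=(p1-p0)/np.linalg.norm(p1-p0);P=np.eye(3)-np.outer(d,d);A.append(P);B.append(P@p0)
    x=np.linalg.solve(A[0]+A[1],B[0]+B[1]); return x,[np.linalg.norm(A[i]@x-B[i]) for i in(0,1)]
def proj(a,X):
    M=a['mtx'];T=a['camera_from_world'];q=T[:3,:3]@np.asarray(X,float)+T[:3,3]
    return np.array([M[0,0]*q[0]/-q[2]+M[0,2],M[1,1]*-q[1]/-q[2]+M[1,2]])
E
python3 - <<'E'
from h import *
np.set_printoptions(precision=1,suppress=True)
t=load("top0");s=load("scene0")
tc=lambda x,y:(220+x/4-.375,170+y/4-.375)
sc=lambda x,y:(220+x/3-.33,130+y/3-.33)
F={'hingeR':((216,65),0),'lipR':((380,70),0),'lipL':((365,252),(180,303)),'hingeL':((205,247),(105,205)),
'tongueR':((428,138),(292,282)),'tongueL':((423,192),(250,305)),'pin':((497,168),0),
'padA':((697,150),(427,418)),'padB':((757,152),(468,460)),'padC':((757,202),(430,477)),'padD':((695,198),(400,440)),
'timertop':((298,127),(228,167)),'deckbackR':((62,57),0),'deckbackL':((48,243),0)}
for k,(p,q) in F.items():
    uv=tc(*p);print(k,"z99.5",ray(t,uv,99.5),"dep",dep(t,uv),"tri",tri(t,uv,s,sc(*q)) if q else "")
for uv in (tc(150-30,150),tc(240,200),tc(400,165)): print(dep(t,uv))
for n,p in(('shaker',(458,5)),('bowl',(692,42))): print(n,dep(t,tc(*p)))
E
```

```text
hingeR z99.5 [496.9 116.6  99.5] dep [497.3 117.   96.8] tri 
lipR z99.5 [494.4  10.2  99.5] dep [509.6  12.8   0.4] tri 
lipL z99.5 [376.8  18.5  99.5] dep [376.9  18.6  94.7] tri (array([377.8,  18.3,  93.3]), [np.float64(0.884686683085301), np.float64(0.884686683085353)])
hingeL z99.5 [379.1 120.8  99.5] dep [379.6 122.7  86. ] tri (array([378.7, 119.8, 106.9]), [np.float64(0.15814293351931438), np.float64(0.1581429335192454)])
tongueR z99.5 [450.3 -21.3  99.5] dep [460.  -21.8   9.5] tri (array([450.2, -21.3, 102.8]), [np.float64(0.23656297822556974), np.float64(0.23656297822557798)])
tongueL z99.5 [415.4 -18.3  99.5] dep [421.7 -18.5  12.5] tri (array([415.4, -18.3, 100.2]), [np.float64(0.029518421618186925), np.float64(0.02951842161823929)])
pin z99.5 [431.3 -65.8  99.5] dep [431.2 -65.7 100.2] tri 
padA z99.5 [ 443.9 -194.5   99.5] dep [ 439.8 -186.8  140.7] tri (array([ 438.7, -185.8,  144.3]), [np.float64(0.7420402202257239), np.float64(0.7420402202258205)])
padB z99.5 [ 442.9 -233.    99.5] dep [ 452.8 -255.1    1.3] tri (array([ 439. , -223.4,  143.6]), [np.float64(0.4851558107713528), np.float64(0.48515581077132086)])
padC z99.5 [ 410.7 -232.4   99.5] dep [ 417.5 -255.1   -1.6] tri (array([ 408.5, -221.3,  152.1]), [np.float64(1.405004149467279), np.float64(1.4050041494672612)])
padD z99.5 [ 413.  -192.7   99.5] dep [ 410.6 -186.4  134.2] tri (array([ 412.4, -186.1,  143.1]), [np.float64(2.712144192253715), np.float64(2.7121441922537)])
timertop z99.5 [456.8  62.7  99.5] dep [449.9  57.9 159.5] tri (array([451.2,  57.7, 156. ]), [np.float64(0.9224952039252754), np.float64(0.922495203925276)])
deckbackR z99.5 [501.3 216.8  99.5] dep [501.6 217.1  98.2] tri 
deckbackL z99.5 [380.9 221.3  99.5] dep [384.4 245.5   0.9] tri 
[441.2 177.6  97.5]
[409.3  99.  100.1]
[432.7  -3.4  99.3]
shaker [541.1 -40.6  81.9]
bowl [ 530.5 -209.2    6.5]
```

```bash
cat >> h.py <<'E'
from scipy.spatial.transform import Rotation as Ro
O=np.array([438.3,124.5,0]);cy=np.deg2rad(-2.1);CR=Ro.from_euler('z',cy).as_matrix()
def c2w(x,y,z): return O+CR@np.array([x,y,z])
def w2c(p): return CR.T@(np.asarray(p)-O)
def down(tilt=0,flip=1):
    # tool x down, tool z along +-caddy x; tilt: rotation about caddy x
    X=np.array([0,0,-1.]);Z=np.array([flip,0,0.]);Y=np.cross(Z,X)
    return CR@Ro.from_euler('x',tilt).as_matrix()@np.c_[X,Y,Z]
def rows(p0,r0,p1,R1):
    R0=Ro.from_euler('xyz',r0,degrees=True).as_matrix()
    return np.r_[R0.T@(np.asarray(p1)-p0)/100,Ro.from_matrix(R0.T@R1).as_rotvec()/(2*np.pi)]
E
python3 - <<'E'
from h import *
from workcell import env
np.set_printoptions(precision=4,suppress=True)
s=env.state();R0=Ro.from_euler('xyz',s['ee_rot'],degrees=True).as_matrix();print(R0)
T=load("wrist0")['camera_from_world'];c=-T[:3,:3].T@T[:3,3];print("cam in tool",R0.T@(c-s['ee_pos']))
t=load("top0");sc=load("scene0")
# overlay template
for n,a in(("top0",t),("scene0",sc)):
    k=4;im=cv2.resize(a['p'][:,:,::-1],None,fx=k,fy=k,interpolation=cv2.INTER_CUBIC)
    L=lambda P,c:cv2.polylines(im,[np.int32([(proj(a,c2w(*q))+.5)*k-.5 for q in P])],True,c,1)
    L([(-60,-4,99.5),(60,-4,99.5),(60,-112,99.5),(18,-112,99.5),(18,-146,99.5),(-18,-146,99.5),(-18,-112,99.5),(-60,-112,99.5)],(0,255,255))
    L([(-60,2,98),(60,2,98),(60,96,98),(-60,96,98)],(0,255,0))
    L([(-60,96,114.5),(60,96,114.5),(60,100,114.5),(-60,100,114.5)],(0,255,0))
    L([(-17,-190-145*np.cos(.33)+1.7+e*20*np.cos(.33),147-e*20*np.sin(.33)) for e in(1,)]+[(17,-190-125*.946+1.7,147-20*.324),(17,-190-165*.946+1.7,147+6.5),(-17,-190-165*.946+1.7,147+6.5)],(255,0,255))
    L([(-28,-337,12),(28,-337,12),(28,-112,12),(-28,-112,12)],(255,0,0))
    ti=w2c([450.6,57.8,0]);print(ti)
    for r,z in((33,99.5),(33,123.5),(29.5,159.5)): L([(ti[0]+r*np.cos(q),ti[1]+r*np.sin(q),z) for q in np.linspace(0,6.2,40)],(0,0,255))
    u,v=(225,165) if n=="top0" else (225,140)
    cv2.imwrite(f"pics/ov_{n}.png",im[v*k:v*k+(400 if n=="top0" else 600),u*k:u*k+800])
for f in(1,-1): print(rows(s['ee_pos'],s['ee_rot'],c2w(15,-135,200),down(0,f)))
E
```

```text
[[-0.0005 -0.914   0.4057]
 [-0.0012  0.4057  0.914 ]
 [-1.      0.     -0.0013]]
cam in tool [-208.4374   75.676    -0.8808]
[ 14.7359 -66.2045   0.    ]
[ 14.7359 -66.2045   0.    ]
[-0.2476 -4.1424 -4.0274  0.1893 -0.0002  0.0001]
[-0.2476 -4.1424 -4.0274 -0.3107 -0.0001 -0.0002]
```

View pics/ov_top0.png

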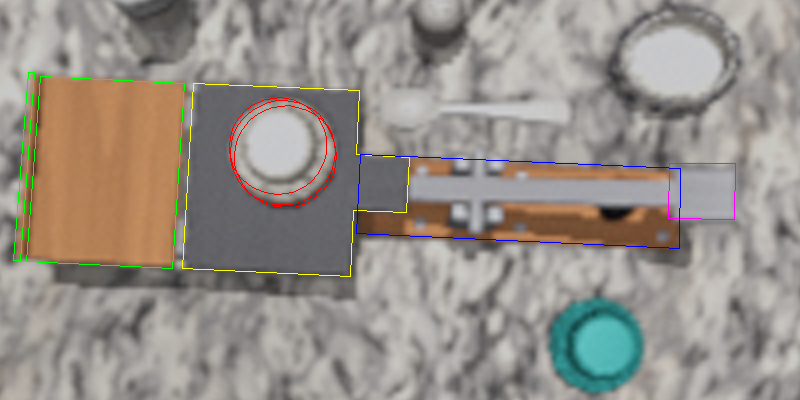

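View pics/ov_scene0.png

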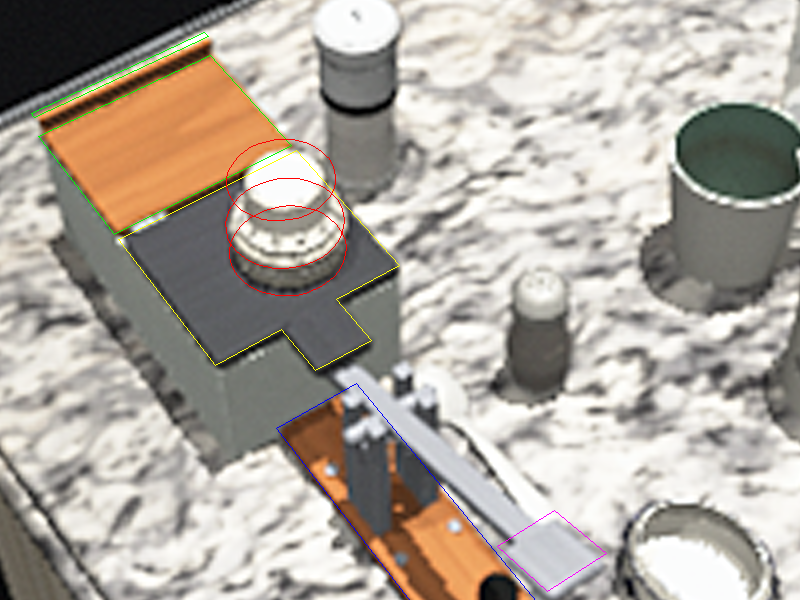

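The template matches both views: caddy origin about (438.3, 124.5), yaw −2.1°. The timer is at caddy (14.7, −66), and its height and size check out. It is the white one on the flap at scene px (296,195). The turquoise one stands on the worktop and is the look-alike. I'll push with the fingers part open, as a two-point cradle.

send_rows:
  commands:
    - [[-0.25,-0.33,-0.33,0,0,0],[-0.5,-0.66,-0.66,0,0,0],[-0.55,-1,-1,0,0,0]]
  jaw: 0.12
  force: 10

```text
time_s: 0.52
ee_pos: [285.0, 393.1, 231.8]
ee_rot: [-17.8, 89.8, 48.3]
force: [0.3, -0.0, 0.7]
gripper_width: 64.1
```

send_rows:
  commands:
    - [[0,-0.33,-0.33,0,0,0],[0,-0.66,-0.66,0,0,0],[0,-1,-1,0,0,0]]

```text
time_s: 0.9
ee_pos: [335.2, 260.1, 230.2]
ee_rot: [-69.1, 90.0, -3.0]
force: [-0.0, 0.1, -0.0]
gripper_width: 40.3
```

send_rows:
  commands:
    - [[0,-0.33,-0.33,0,0,0],[0,-0.66,-0.66,0,0,0],[0,-1,-1,0,0,0]]

```text
time_s: 1.27
ee_pos: [386.0, 128.2, 230.3]
ee_rot: [-19.6, 90.0, 46.5]
force: [1.5, 1.0, -0.8]
gripper_width: 40.5
```

send_rows:
  commands:
    - [[0,-0.33,-0.33,0.03,0,0],[0,-0.66,-0.66,0.06,0,0],[0,-1,-1,0.09,0,0],[0,-1,-1,0.12,0,0],[0,-1,-1,0.15,0,0],[0,-1,-1,0.189,0,0],[0,-1,-1,0.189,0,0],[0,-1,-1,0.189,0,0]]

```text
time_s: 2.28
ee_pos: [436.4, -2.4, 230.1]
ee_rot: [174.8, 90.0, 172.9]
force: [-0.8, 0.2, -0.3]
gripper_width: 40.0
```

Run:
```python
from h import *
from workcell import env
np.set_printoptions(precision=4,suppress=True)
s=env.state();print(s['time_s'],s['ee_pos'],w2c(s['ee_pos']),s['ee_rot'],s['gripper_width'],s['qpos'])
print(rows(s['ee_pos'],s['ee_rot'],c2w(15,-132,200),down()))
p,d=env.grab_frame("scene");cv2.imwrite("pics/s1.png",p[:,:,::-1])
```

```text
2.275 [436.4029  -2.369  230.1265] [   2.7532 -126.8533  230.1265] [174.8189  89.9713 172.8843] 39.97571209340467 [ -1.8233   3.7094 100.4544   0.0027  75.8647   0.1106]
[ 0.3012 -0.0518  0.1225  0.0005 -0.0001 -0.    ]
```

View pics/s1.png

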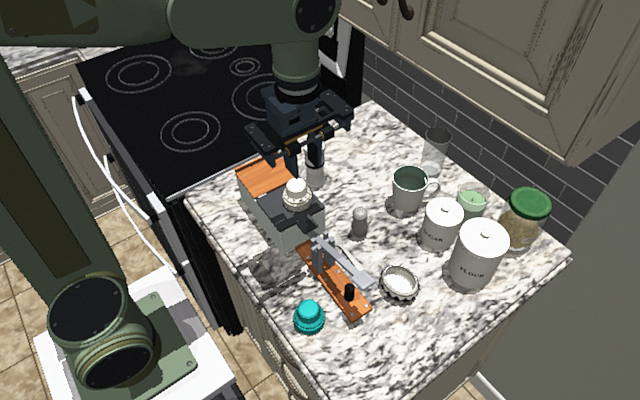

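send_rows:
  commands:
    - [[0,-0.05,0.12,0,0,0],[0.4,-0.05,0.12,0,0,0],[0.8,-0.05,0.12,0,0,0],[0.8,-0.05,0.12,0,0,0]]

```text
time_s: 2.82
ee_pos: [446.7, -7.9, 148.0]
ee_rot: [180.0, 89.6, 178.0]
force: [-0.1, 1.3, 0.4]
gripper_width: 40.1
```

send_rows:
  commands:
    - [[0.15,0,0,0,0,0],[0.3,0,0,0,0,0],[0.43,0,0,0,0,0],[0.46,0,0,0,0,0],[0.46,0,0,0,0,0]]

```text
time_s: 3.45
ee_pos: [448.9, -7.8, 104.8]
ee_rot: [5.8, 90.0, 3.9]
force: [-0.2, 0.1, 0.5]
gripper_width: 40.2
```

Run:
```python
from h import *
from workcell import env
np.set_printoptions(precision=4,suppress=True)
s=env.state();print(s['time_s'],s['ee_pos'],w2c(s['ee_pos']),s['ee_rot'],s['force'])
print(rows(s['ee_pos'],s['ee_rot'],c2w(15,-32,104),down()))
for n in("scene","wrist"):
    p,d=env.grab_frame(n);q=p[100:300,190:410] if n=="scene" else p
    cv2.imwrite(f"pics/{n}2.png",cv2.resize(q,None,fx=2.7 if n=="scene" else 1,fy=2.7 if n=="scene" else 1,interpolation=cv2.INTER_CUBIC)[:,:,::-1])
```

```text
3.45 [448.9381  -7.7674 104.8113] [  15.4777 -131.7887  104.8113] [ 5.8359 89.9511  3.8635] [-0.229   0.1444  0.4767]
[ 0.0082  0.9979 -0.0026  0.0004  0.0001 -0.    ]
```

View pics/scene2.png

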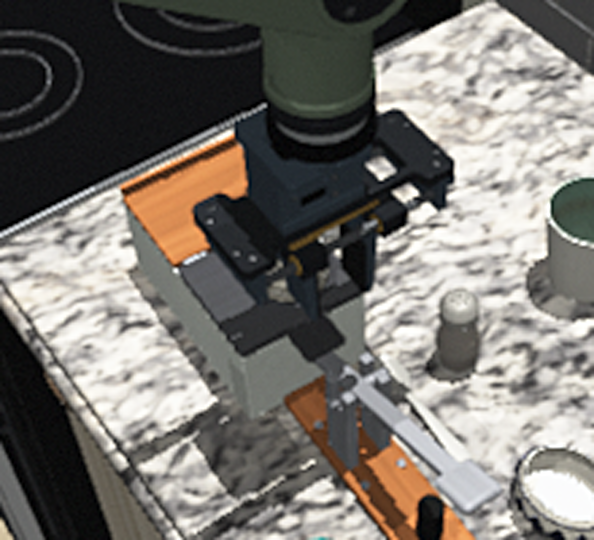

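View pics/wrist2.png

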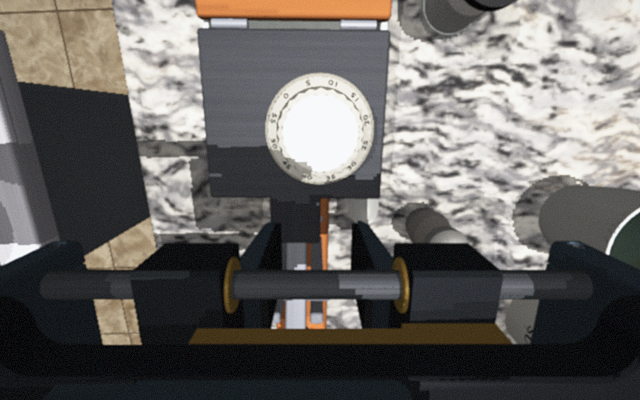

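The wrist view shows the fingertips at x 275 and 358, centred on the timer at (320,130). Now pushing.

send_rows:
  commands:
    - [[0,0.06,0,0,0,0],[0,0.12,0,0,0,0],[0,0.18,0,0,0,0],[0,0.23,0,0,0,0],[0,0.28,0,0,0,0],[0,0.33,0,0,0,0],[0,0.38,0,0,0,0],[0,0.43,0,0,0,0],[0,0.48,0,0,0,0],[0,0.53,0,0,0,0],[0,0.58,0,0,0,0],[0,0.63,0,0,0,0],[0,0.68,0,0,0,0],[0,0.73,0,0,0,0],[0,0.77,0,0,0,0],[0,0.8,0,0,0,0],[0,0.8,0,0,0,0]]

```text
time_s: 5.68
ee_pos: [451.0, 72.7, 104.1]
ee_rot: [116.0, 89.9, 114.1]
force: [1.1, 0.0, 0.6]
gripper_width: 40.4
```

Run:
```python
from h import *
from workcell import env
np.set_printoptions(precision=4,suppress=True)
s=env.state();print(s['time_s'],s['ee_pos'],w2c(s['ee_pos']),s['ee_rot'],s['force'])
for n in("scene","wrist"):
    p,d=env.grab_frame(n);q=p[100:300,190:410] if n=="scene" else p
    cv2.imwrite(f"pics/{n}3.png",cv2.resize(q,None,fx=2.7 if n=="scene" else 1,fy=2.7 if n=="scene" else 1,interpolation=cv2.INTER_CUBIC)[:,:,::-1])
```

```text
5.675 [451.0191  72.7486 104.0604] [ 14.6069 -51.2506 104.0604] [116.0461  89.9492 114.0661] [1.0743 0.0144 0.5619]
```

View pics/scene3.png

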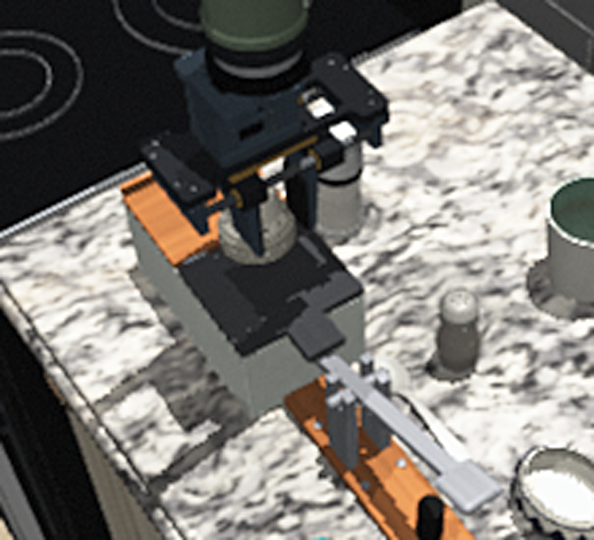

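View pics/wrist3.png

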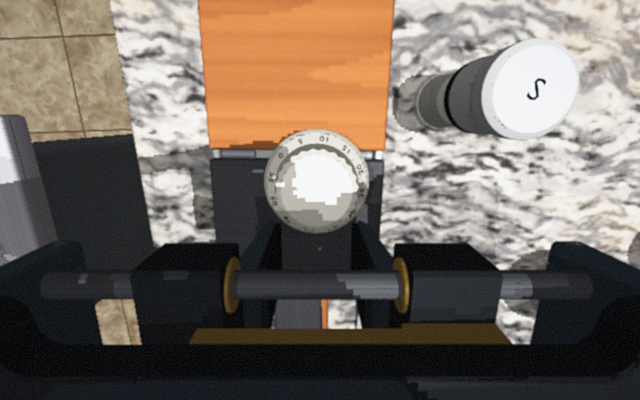

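Run:
```python
from h import *
from workcell import env
c=env.get_calibration("wrist")
for z in(120,140,150,158): print(z,w2c(ray(c,(316,181),z)))
```

```text
120 [ 12.88399021 -16.03003197 120.        ]
140 [ 12.88449781 -12.04302712 140.        ]
150 [ 12.88475161 -10.04952469 150.        ]
158 [ 12.88495465  -8.45472275 158.        ]
```

send_rows:
  commands:
    - [[0,0.04,0,0,0,0],[0,0.08,0,0,0,0],[0,0.12,0,0,0,0],[0,0.16,0,0,0,0],[0,0.2,0,0,0,0],[0,0.24,0,0,0,0],[0,0.28,0,0,0,0],[0,0.32,0,0,0,0],[0,0.36,0,0,0,0],[0,0.4,0,0,0,0],[0,0.44,0,0,0,0],[0,0.48,0,0,0,0],[0,0.52,0,0,0,0],[0,0.56,0,0,0,0],[0,0.6,0,0,0,0],[0,0.62,0,0,0,0],[0,0.62,0,0,0,0]]

```text
time_s: 7.9
ee_pos: [453.3, 134.4, 104.3]
ee_rot: [102.5, 90.0, 100.6]
force: [0.9, -1.3, -1.3]
gripper_width: 40.2
```

Run:
```python
from h import *
from workcell import env
np.set_printoptions(precision=4,suppress=True)
s=env.state();print(s['time_s'],s['ee_pos'],w2c(s['ee_pos']),s['ee_rot'],s['force'])
for n in("scene","wrist"):
    p,d=env.grab_frame(n);q=p[100:300,190:410] if n=="scene" else p
    cv2.imwrite(f"pics/{n}4.png",cv2.resize(q,None,fx=2.7 if n=="scene" else 1,fy=2.7 if n=="scene" else 1,interpolation=cv2.INTER_CUBIC)[:,:,::-1])
```

```text
7.9 [453.2917 134.4016 104.2957] [ 14.6188  10.4443 104.2957] [102.5343  89.9835 100.5644] [ 0.9434 -1.2616 -1.2989]
```

View pics/scene4.png

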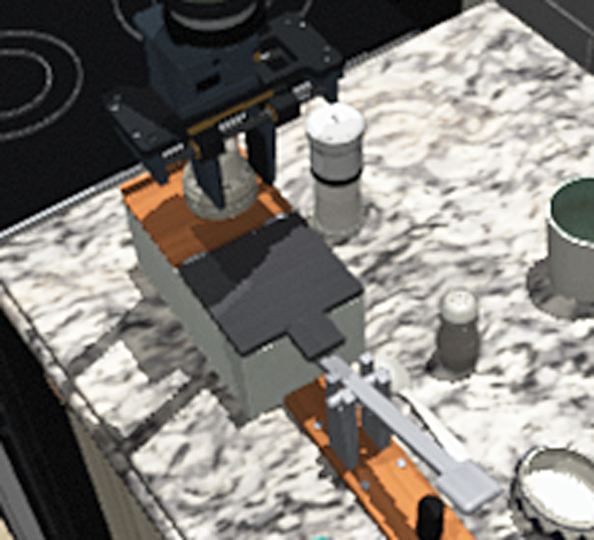

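View pics/wrist4.png

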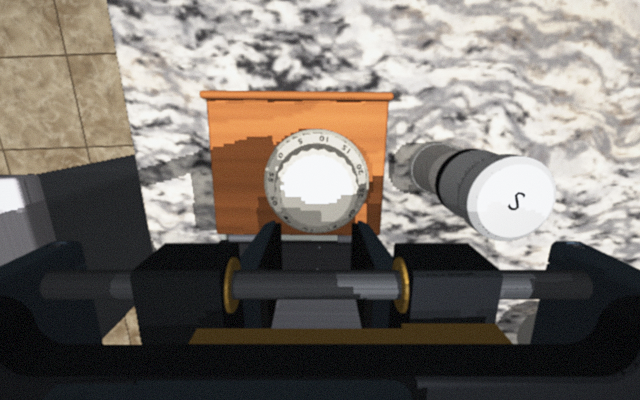

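Timer is upright on the deck at wrist px (316,181). I'll back off and lift, then check it in the clear.

send_rows:
  commands:
    - [[0,-0.08,0,0,0,0],[0,-0.16,0,0,0,0],[0,-0.3,0,0,0,0],[0,-0.45,0,0,0,0],[-0.1,-0.6,0,0,0,0],[-0.4,-0.8,0,0,0,0],[-0.75,-0.95,0,0,0,0],[-1,-1,0,0,0,0],[-1,-1,0,0,0,0]]
  jaw: 1

```text
time_s: 9.12
ee_pos: [451.3, 33.3, 206.7]
ee_rot: [5.5, 89.7, 3.5]
force: [-0.5, 0.0, -0.5]
gripper_width: 0.4
```

send_rows:
  commands:
    - [[0,-0.5,0,0,0,0],[0,-1,0,0,0,0],[0,-1,0,0,0,0]]

```text
time_s: 9.5
ee_pos: [445.5, -68.1, 203.3]
ee_rot: [-174.8, 89.9, -177.0]
force: [-0.0, 0.0, 0.7]
gripper_width: 0.4
```

Run:
```python
from h import *
from workcell import env
np.set_printoptions(precision=4,suppress=True)
s=env.state();print(s['time_s'],s['ee_pos'],w2c(s['ee_pos']),s['ee_rot'],s['force'])
for n in("scene","top"):
    c=env.get_calibration(n);p,d=env.grab_frame(n)
    np.savez(f"pics/{n}5.npz",p=p,d=d,**{k:np.array(v) for k,v in c.items()})
    q=p[130:330,220:420] if n=="scene" else p[170:270,220:420]; f=3 if n=="scene" else 4
    cv2.imwrite(f"pics/{n}5.png",cv2.resize(q,None,fx=f,fy=f,interpolation=cv2.INTER_CUBIC)[:,:,::-1])
```

```text
9.5 [445.4879 -68.0536 203.2679] [  14.239  -192.1609  203.2679] [-174.758    89.8848 -176.9932] [-0.0338  0.0359  0.6825]
```

View pics/scene5.png

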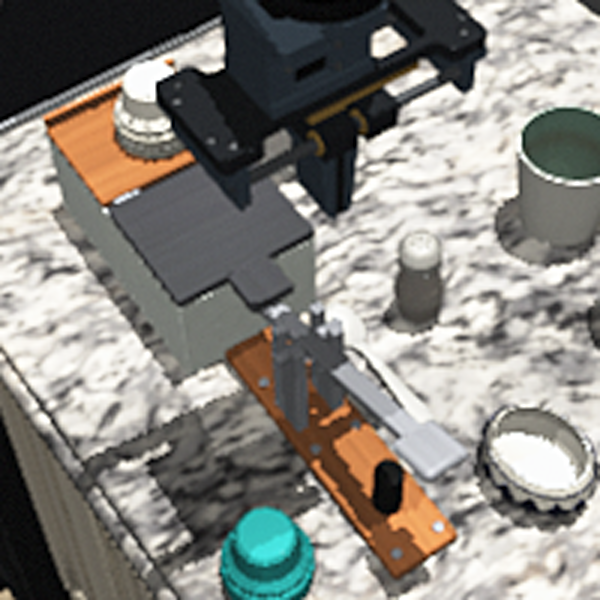

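View pics/top5.png

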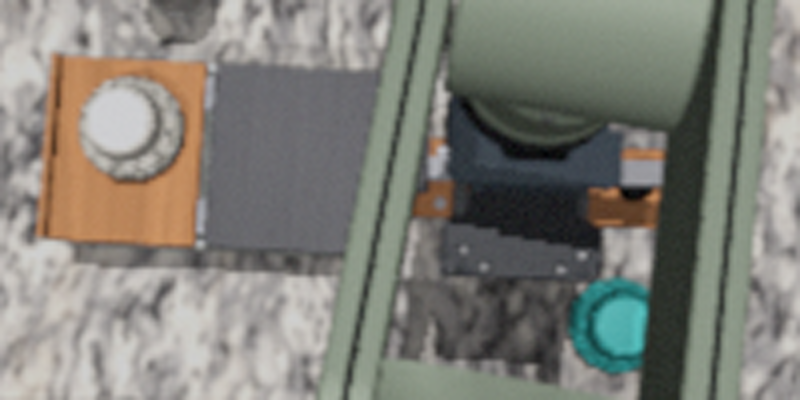

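Timer stands upright and centred on the deck: top crop circle spans x 79–184, deck spans 60–204. The flap is clear. Next, the lever.

```bash
cat >> h.py <<'E'
def pad(a,h=0): # a: arm slope up; h height above surface
    n=np.array([0,np.sin(a),np.cos(a)])
    return c2w(*(np.array([0,-190,95.])+145*np.array([0,-np.cos(a),np.sin(a)])+(5.3+h)*n)),down(-a)
E
python3 - <<'E'
from h import *
from workcell import env
np.set_printoptions(precision=3,suppress=True)
t=load("top5");print(w2c(dep(t,(220+122/4,170+125/4))),w2c(ray(t,(220+131/4,170+131/4),110)))
s=env.state();p,r=pad(.33,20);print(p,pad(.33,0)[0]);print(rows(s['ee_pos'],s['ee_rot'],p,r))
E
```

```text
[ 10.074  40.185 155.783] [ 11.354  43.388 110.   ]
[ 426.611 -194.264  165.921] [ 426.374 -200.74   147.   ]
[ 0.375 -1.293 -0.145  0.    -0.    -0.053]
```

send_rows:
  commands:
    - [[0,-0.3,-0.1,0,0,0],[0,-0.6,-0.145,0,0,-0.02],[0,-0.85,-0.145,0,0,-0.04],[0,-0.95,-0.145,0,0,-0.053],[0,-0.95,-0.145,0,0,-0.053]]

```text
time_s: 10.22
ee_pos: [428.4, -158.0, 203.4]
ee_rot: [-90.4, 71.0, -92.1]
force: [-0.0, 0.9, -0.4]
gripper_width: 0.4
```

Run:
```python
from h import *
from workcell import env
np.set_printoptions(precision=3,suppress=True)
s=env.state();p,r=pad(.33,12);print(s['ee_pos'],p);print(rows(s['ee_pos'],s['ee_rot'],p,r))
```

```text
[ 428.427 -158.021  203.384] [ 426.516 -196.854  158.353]
[ 0.552 -0.221 -0.006  0.001  0.     0.   ]
```

send_rows:
  commands:
    - [[0.2,-0.22,0,0,0,0],[0.4,-0.22,0,0,0,0],[0.52,-0.22,-0.005,0,0,0],[0.54,-0.22,-0.005,0,0,0],[0.54,-0.22,-0.005,0,0,0]]

```text
time_s: 10.85
ee_pos: [427.2, -198.3, 160.8]
ee_rot: [-89.9, 70.9, -91.8]
force: [0.5, -0.6, 0.2]
gripper_width: 0.7
```

Run:
```python
from h import *
from workcell import env
np.set_printoptions(precision=3,suppress=True)
s=env.state();print(s['ee_pos'],s['force'],w2c(s['ee_pos']))
for n in("scene","wrist"):
    p,d=env.grab_frame(n);q=p[190:330,250:450] if n=="scene" else p
    cv2.imwrite(f"pics/{n}6.png",cv2.resize(q,None,fx=3.5 if n=="scene" else 1,fy=3.5 if n=="scene" else 1,interpolation=cv2.INTER_CUBIC)[:,:,::-1])
for a in np.r_[.33,.30,np.linspace(.24,-.30,10),-.315]:
    print(round(a,3),rows(s['ee_pos'],s['ee_rot'],*pad(a,0)))
```

```text
[ 427.232 -198.346  160.835] [ 0.496 -0.593  0.158] [   0.77  -323.035  160.835]
0.33 [ 0.139  0.022 -0.008  0.     0.     0.   ]
0.3 [ 0.182  0.021 -0.008  0.     0.     0.005]
0.24 [ 0.269  0.024 -0.008  0.     0.     0.015]
0.18 [ 0.356  0.031 -0.008  0.     0.     0.024]
0.12 [ 0.442  0.044 -0.008  0.     0.     0.034]
0.06 [ 0.527  0.062 -0.008  0.     0.     0.043]
-0.0 [ 0.611  0.085 -0.008  0.     0.     0.053]
-0.06 [ 0.694  0.113 -0.008  0.     0.     0.063]
-0.12 [ 0.774  0.145 -0.009  0.     0.     0.072]
-0.18 [ 0.853  0.183 -0.009  0.     0.     0.082]
-0.24 [ 0.929  0.225 -0.009  0.     0.     0.091]
-0.3 [ 1.002  0.272 -0.009  0.     0.     0.101]
-0.315 [ 1.02   0.284 -0.009  0.     0.     0.103]
```

View pics/scene6.png

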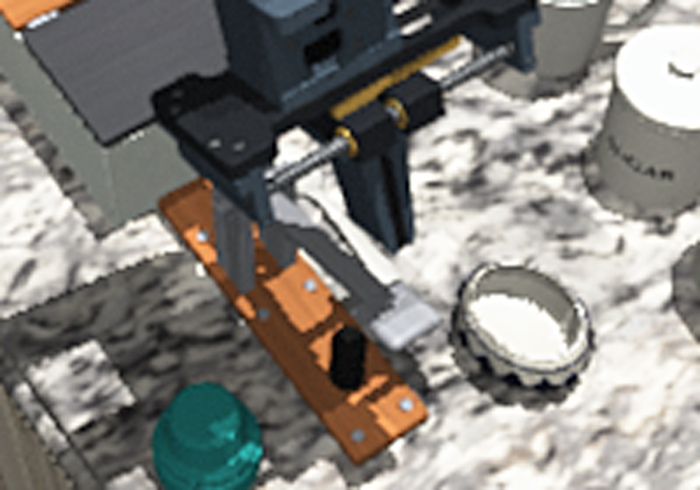

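View pics/wrist6.png

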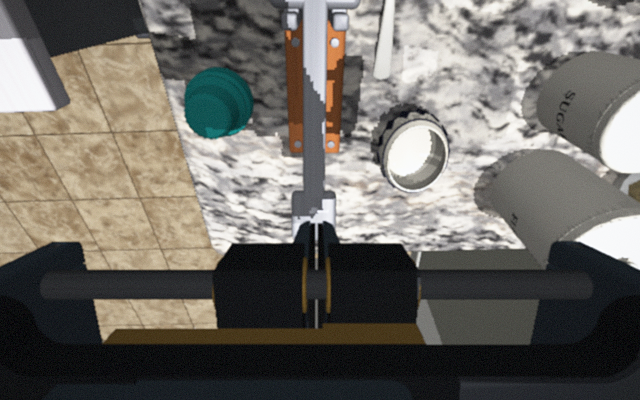

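Run:
```python
from h import *
from workcell import env
s=env.state();a=load("scene0");print("tcp",proj(a,s['ee_pos']),"pad",proj(a,pad(.33)[0]),"tcp-20back", s['ee_rot'])
R0=Ro.from_euler('xyz',s['ee_rot'],degrees=True).as_matrix();print(R0)
for x in(0,-20,-40):
  for y in(-16,16): print(x,y,proj(a,s['ee_pos']+R0@[x,y,0]))
```

```text
tcp [362.46230614 272.06053822] pad [362.45829406 277.13819662] tcp-20back [-89.77271762  70.92343364 -91.74076238]
[[-0.00992828  0.03267388  0.99941675]
 [-0.32668056  0.94451858 -0.03412436]
 [-0.94508266 -0.32682882  0.00129648]]
0 -16 [367.71277774 276.50287134]
0 16 [357.36243414 267.74562481]
-20 -16 [366.0902691 268.5045492]
-20 16 [355.65060639 259.86427797]
-40 -16 [364.423087   260.28600466]
-40 16 [353.89303394 251.77232007]
```

Run:
```python
from h import *
from workcell import env
p,d=env.grab_frame("scene");np.savez("pics/scene7.npz",p=p,d=d,**env.get_calibration("scene"))
q=p[225:295,320:400];cv2.imwrite("pics/scene7.png",cv2.resize(q,None,fx=8,fy=8,interpolation=cv2.INTER_CUBIC)[:,:,::-1])
a=load("scene7");np.set_printoptions(precision=1,suppress=True)
for uv in((362,240),(362,250),(364,256),(366,260),(362,262),(358,265),(362,272),(366,280),(372,280)): print(uv,dep(a,uv))
```

```text
(362, 240) [ 431.  -185.8  246.7]
(362, 250) [ 426.8 -192.4  227.5]
(364, 256) [ 428.1 -197.4  213.4]
(366, 260) [ 430.4 -201.1  203. ]
(362, 262) [ 422.2 -200.   202.8]
(358, 265) [ 496.7 -111.7    5.9]
(362, 272) [ 435.1 -189.3  141.3]
(366, 280) [ 427.2 -209.9  148.3]
(372, 280) [ 435.6 -217.   149.4]
```

View pics/scene7.png

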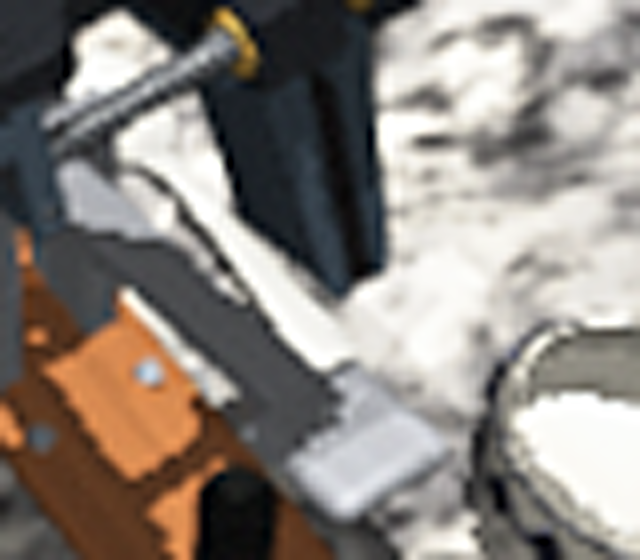

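Run:
```python
from h import *
from workcell import env
np.set_printoptions(precision=1,suppress=True)
a=load("scene5")
print("scene5 tcp proj",(proj(a,[445.5,-68.1,203.3])-[220,130])*3)
for uv in((335,215),(338,205),(325,190)): print(dep(a,(220+uv[0]/3-.3,130+uv[1]/3-.3)))
a=load("scene0")
print("scene4 tcp proj",(proj(a,[453.3,134.4,104.3])-[190,100])*2.7, "sides",[(proj(a,[453.3+e,134.4+f,104.3])-[190,100])*2.7 for e in(-27,27) for f in (-16,16)])
print("scene2",[(proj(a,[448.9+e,-7.8+f,104.8])-[190,100])*2.7 for e in(-27,27) for f in (-16,0,16)])
```

```text
scene5 tcp proj [323.4 237.4]
[440.5 -86.1 247.8]
[444.3 -84.2 252.8]
[434.7 -84.  273.4]
scene4 tcp proj [240.3 216.6] sides [array([223.9, 241.8]), array([204.2, 219.7]), array([276.3, 213.6]), array([256.1, 192.3])]
scene2 [array([315.5, 351.7]), array([303.9, 338.7]), array([292.6, 326. ]), array([370.1, 319. ]), array([358.3, 306.6]), array([346.8, 294.4])]
```

Run:
```python
from h import *
from workcell import env
np.set_printoptions(precision=1,suppress=True)
s=env.state();c=env.get_calibration("wrist");p,d=env.grab_frame("wrist");c=dict(c);c['d']=d
R0=Ro.from_euler('xyz',s['ee_rot'],degrees=True).as_matrix()
T=c['camera_from_world'];cam=-T[:3,:3].T@T[:3,3];print("cam in tool",R0.T@(cam-s['ee_pos']))
print("tcp proj",proj(c,s['ee_pos']),"edges",[proj(c,s['ee_pos']+R0@[x,16,0]) for x in(0,-20,-40,-60)])
for uv in((309,235),(327,235),(309,228),(327,230),(318,245),(309,260),(318,205)): print(uv,R0.T@(dep(c,uv)-s['ee_pos']))
cv2.imwrite("pics/w8.png",cv2.resize(p[180:270,260:380],None,fx=6,fy=6,interpolation=cv2.INTER_CUBIC)[:,:,::-1])
```

```text
cam in tool [-208.5   74.2   -1.7]
tcp proj [318.3 226.7] edges [array([318.4, 204.7]), array([318.6, 213.3]), array([318.9, 223.8]), array([319.3, 236.8])]
(309, 235) [-59.9  16.9  -5.2]
(327, 235) [-60.   17.    3.9]
(309, 228) [-49.2  16.8  -5.4]
(327, 230) [-53.7  17.3   4.1]
(318, 245) [-69.3  15.5  -0.7]
(309, 260) [-87.2  16.3  -4.6]
(318, 205) [16.6 11.1 -0.2]
```

View pics/w8.png

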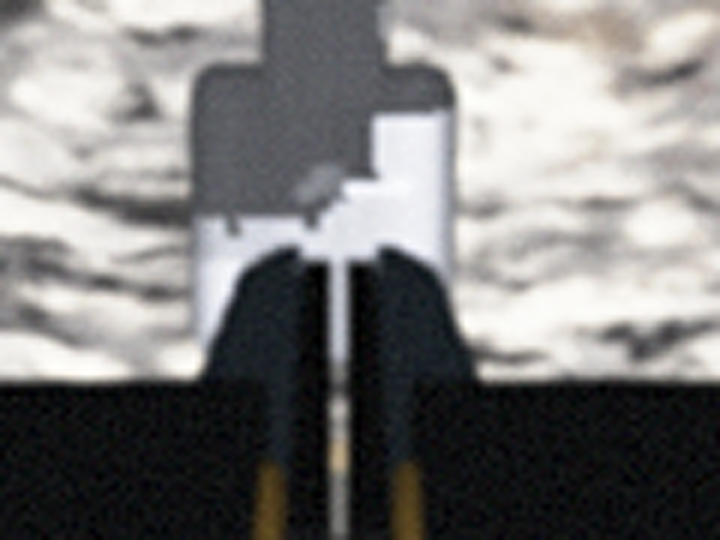

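The pictures and depth disagree with the nominal TCP: the visible fingertips end about 38 mm behind it. I'll go down the paddle's normal slowly and let the force show where contact is.

send_rows:
  commands:
    - [[0.04,0.02,-0.008,0,0,0],[0.08,0.02,-0.008,0,0,0],[0.11,0.02,-0.008,0,0,0],[0.14,0.02,-0.008,0,0,0],[0.17,0.02,-0.008,0,0,0],[0.17,0.02,-0.008,0,0,0]]

```text
time_s: 11.8
ee_pos: [425.8, -202.2, 143.5]
ee_rot: [-90.1, 70.9, -92.1]
force: [1.2, -0.2, 0.0]
gripper_width: 0.5
```

Run:
```python
from h import *
from workcell import env
np.set_printoptions(precision=2,suppress=True)
s=env.state();print(s['time_s'],s['ee_pos'],s['force'],w2c(s['ee_pos']))
p,d=env.grab_frame("scene");q=p[215:295,310:410];cv2.imwrite("pics/scene9.png",cv2.resize(q,None,fx=6,fy=6,interpolation=cv2.INTER_CUBIC)[:,:,::-1])
```

```text
11.8 [ 425.76 -202.24  143.49] [ 1.18 -0.22  0.05] [  -0.56 -326.98  143.49]
```

View pics/scene9.png

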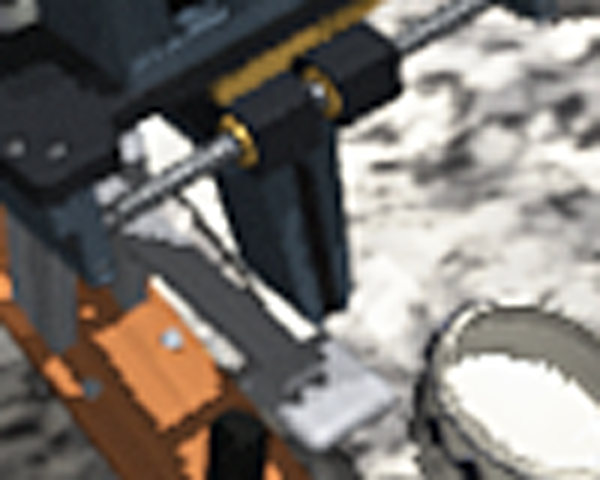

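No contact with the TCP 3 mm past the paddle plane, and the picture agrees with the force, so the true tips are about 38 mm higher. I'll carry on down and find contact by force.

send_rows:
  commands:
    - [[0.05,0,0.005,0,0,0],[0.1,0,0.005,0,0,0],[0.15,0,0.005,0,0,0],[0.2,0,0.005,0,0,0],[0.25,0,0.005,0,0,0],[0.27,0,0.005,0,0,0],[0.27,0,0.005,0,0,0]]

```text
time_s: 12.72
ee_pos: [426.0, -211.1, 118.1]
ee_rot: [-90.0, 70.9, -92.0]
force: [1.1, -0.2, 0.3]
gripper_width: 0.5
```

send_rows:
  commands:
    - [[0.02,0,0,0,0,0],[0.04,0,0,0,0,0],[0.04,0,0,0,0,0]]

```text
time_s: 13.1
ee_pos: [426.0, -212.3, 114.3]
ee_rot: [-90.0, 70.9, -92.0]
force: [-0.6, 0.4, 0.6]
gripper_width: 0.9
```

Run:
```python
from h import *
from workcell import env
np.set_printoptions(precision=2,suppress=True)
s=env.state();print(s['time_s'],s['ee_pos'],s['force'],w2c(s['ee_pos']))
p,d=env.grab_frame("scene");q=p[215:295,310:410];cv2.imwrite("pics/scene10.png",cv2.resize(q,None,fx=6,fy=6,interpolation=cv2.INTER_CUBIC)[:,:,::-1])
```

```text
13.1 [ 425.95 -212.33  114.34] [-0.63  0.39  0.61] [   0.   -337.06  114.34]
```

View pics/scene10.png

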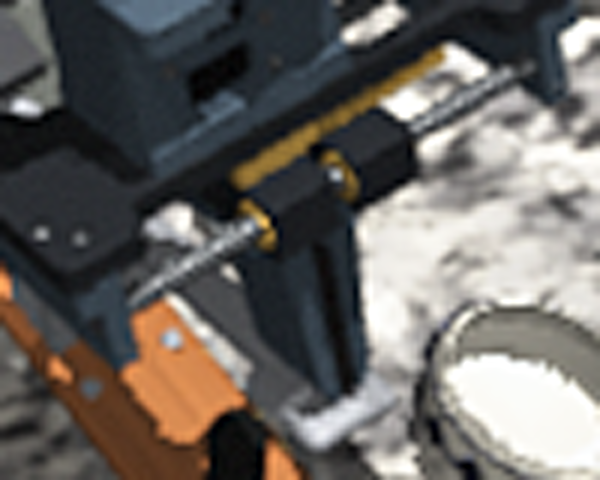

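Run:
```python
from h import *
from workcell import env
np.set_printoptions(precision=1,suppress=True)
s=env.state();R0=Ro.from_euler('xyz',s['ee_rot'],degrees=True).as_matrix()
c=dict(env.get_calibration("scene"));p,c['d']=env.grab_frame("scene")
for u,v in((115,355),(100,340),(125,330),(555,95),(550,80),(350,385),(345,360)):
    P=dep(c,(310+u/6-.4,215+v/6-.4));print((u,v),P,"tool",R0.T@(P-s['ee_pos']))
c=dict(env.get_calibration("wrist"));p,c['d']=env.grab_frame("wrist")
for u,v in((60,247),(60,260),(580,247),(580,260),(150,248),(40,300)):
    P=dep(c,(u,v));print("w",(u,v),P,"tool",R0.T@(P-s['ee_pos']))
t=load("top0")
for u,v in((375,251),(394,181)): print(w2c(ray(t,(u,v),40)),w2c(dep(t,(u,v))))
cv2.imwrite("pics/w11.png",p[:,:,::-1])
```

```text
(115, 355) [ 346.7 -202.9  243.1] tool [-123.8  -35.8  -79.6]
(100, 340) [ 345.4 -198.   245.6] tool [-127.8  -31.9  -81.1]
(125, 330) [ 350.6 -202.3  251.4] tool [-131.8  -37.7  -75.7]
(555, 95) [ 501.6 -210.6  243.2] tool [-123.2  -38.    75.5]
(550, 80) [ 501.6 -207.7  247.4] tool [-128.1  -36.6   75.4]
(350, 385) [ 427.5 -214.2  158.5] tool [-41.1 -16.1   1.5]
(345, 360) [ 427.8 -210.4  167.9] tool [-51.2 -15.6   1.8]
w (60, 247) [ 352.1 -134.3  218.3] tool [-122.9   37.4  -76.6]
w (60, 260) [ 354.  -135.7  222.2] tool [-126.1   34.8  -74.6]
w (580, 247) [ 504.9 -140.   217.7] tool [-122.2   37.2   76.4]
w (580, 260) [ 500.  -138.7  224.2] tool [-128.6   36.1   71.4]
w (150, 248) [ -471.9 -1164.1  -935. ] tool [1312.8 -585.3 -864.4]
w (40, 300) [ 353.2 -140.4  232.4] tool [-134.2   27.   -75.2]
[ -97.4 -281.1   40. ] [ -97.2 -278.7   58.2]
[  96.1 -328.1   40. ] [ 102.1 -334.1    6.2]
```

View pics/w11.png

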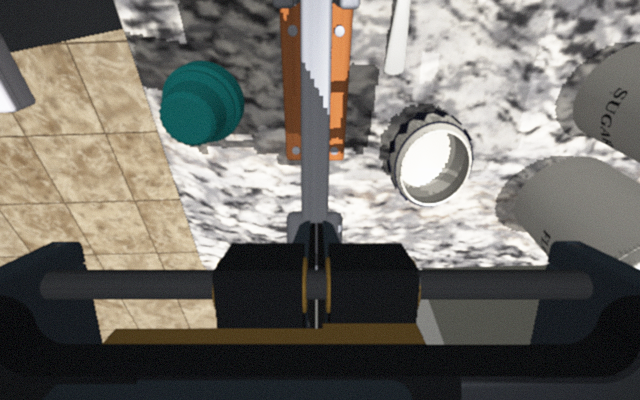

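Run:
```python
from h import *
from workcell import env
np.set_printoptions(precision=3,suppress=True)
s=env.state()
for a in np.arange(.33,-.06,-.03): print(round(a,2),rows(s['ee_pos'],s['ee_rot'],*pad(a,-40)))
```

```text
0.33 [ 0.055  0.005 -0.002  0.     0.     0.   ]
0.3 [ 0.098  0.016 -0.002  0.     0.     0.005]
0.27 [ 0.141  0.028 -0.002  0.     0.     0.01 ]
0.24 [ 0.184  0.042 -0.002  0.     0.     0.015]
0.21 [ 0.226  0.057 -0.002  0.     0.     0.02 ]
0.18 [ 0.268  0.074 -0.002  0.     0.     0.024]
0.15 [ 0.309  0.091 -0.002  0.     0.     0.029]
0.12 [ 0.349  0.11  -0.002  0.     0.     0.034]
0.09 [ 0.389  0.13  -0.002  0.     0.     0.039]
0.06 [ 0.429  0.151 -0.002  0.     0.     0.043]
0.03 [ 0.468  0.173 -0.002  0.     0.     0.048]
0.0 [ 0.506  0.197 -0.002  0.     0.     0.053]
-0.03 [ 0.543  0.221 -0.002  0.     0.     0.058]
-0.06 [ 0.58   0.247 -0.002  0.     0.     0.063]
```

Everything visible on the gripper sits consistently about 40 mm behind the reported TCP, so I use −40 mm from here. Now the first part of the arc, pivoting with the lever.

send_rows:
  commands:
    - [[0.03,0,0,0,0,0],[0.055,0.005,0,0,0,0],[0.1,0.016,0,0,0,0.005],[0.14,0.028,0,0,0,0.01],[0.185,0.042,0,0,0,0.015],[0.227,0.057,0,0,0,0.02],[0.227,0.057,0,0,0,0.02]]

```text
time_s: 14.12
ee_pos: [425.9, -214.7, 91.2]
ee_rot: [-89.9, 78.1, -92.0]
force: [0.2, 1.7, 3.9]
gripper_width: -0.1
```

Run:
```python
from h import *
from workcell import env
np.set_printoptions(precision=3,suppress=True)
s=env.state();print(s['time_s'],s['ee_pos'],s['force'])
for n in("scene",):
    p,d=env.grab_frame(n);q=p[180:320,250:450];cv2.imwrite("pics/scene12.png",cv2.resize(q,None,fx=4,fy=4,interpolation=cv2.INTER_CUBIC)[:,:,::-1])
for a in np.arange(.21,-.34,-.03): print(round(a,2),rows(s['ee_pos'],s['ee_rot'],*pad(a,-40)))
```

```text
14.125 [ 425.948 -214.654   91.169] [0.185 1.735 3.87 ]
0.21 [-0.002  0.003 -0.001  0.     0.    -0.   ]
0.18 [ 0.042  0.014 -0.001  0.     0.     0.004]
0.15 [ 0.085  0.026 -0.001  0.     0.     0.009]
0.12 [ 0.127  0.04  -0.001  0.     0.     0.014]
0.09 [ 0.169  0.054 -0.001  0.     0.     0.019]
0.06 [ 0.211  0.071 -0.001  0.     0.     0.023]
0.03 [ 0.252  0.088 -0.001  0.     0.     0.028]
0.0 [ 0.293  0.106 -0.001  0.     0.     0.033]
-0.03 [ 0.333  0.126 -0.001  0.     0.     0.038]
-0.06 [ 0.373  0.147 -0.001  0.     0.     0.043]
-0.09 [ 0.412  0.169 -0.001  0.     0.     0.047]
-0.12 [ 0.45   0.192 -0.001  0.     0.     0.052]
-0.15 [ 0.487  0.217 -0.001  0.     0.     0.057]
-0.18 [ 0.524  0.242 -0.001  0.     0.     0.062]
-0.21 [ 0.56   0.269 -0.001  0.     0.     0.066]
-0.24 [ 0.595  0.297 -0.001  0.     0.     0.071]
-0.27 [ 0.629  0.325 -0.001  0.     0.     0.076]
-0.3 [ 0.663  0.355 -0.001  0.     0.     0.081]
-0.33 [ 0.695  0.386 -0.001  0.     0.     0.085]
```

View pics/scene12.png

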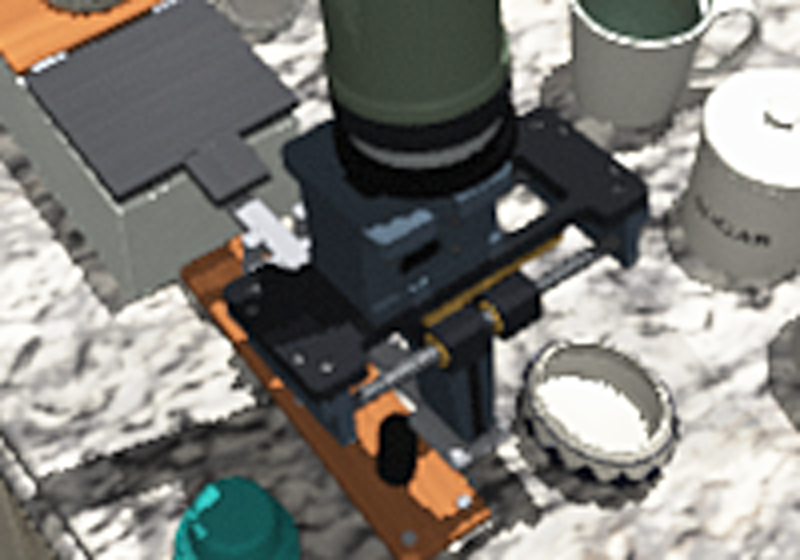

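Contact at about 4 N and the paddle is going down with the tips. Continuing.

send_rows:
  commands:
    - [[0.042,0.012,0,0,0,0.004],[0.085,0.024,0,0,0,0.009],[0.127,0.038,0,0,0,0.014],[0.17,0.053,0,0,0,0.019],[0.21,0.07,0,0,0,0.023],[0.25,0.087,0,0,0,0.028],[0.293,0.105,0,0,0,0.033],[0.333,0.125,0,0,0,0.038],[0.373,0.146,0,0,0,0.043],[0.412,0.168,0,0,0,0.047],[0.45,0.19,0,0,0,0.052],[0.487,0.216,0,0,0,0.057],[0.524,0.241,0,0,0,0.062],[0.56,0.268,0,0,0,0.066],[0.56,0.268,0,0,0,0.066]]

```text
time_s: 16.05
ee_pos: [426.3, -199.3, 30.2]
ee_rot: [90.2, 78.0, 88.2]
force: [1.3, -1.2, 0.7]
gripper_width: 0.2
```

Run:
```python
from h import *
from workcell import env
np.set_printoptions(precision=3,suppress=True)
s=env.state();print(s['time_s'],s['ee_pos'],s['force'])
for n in("scene",):
    p,d=env.grab_frame(n);q=p[150:320,230:450];cv2.imwrite("pics/scene13.png",cv2.resize(q,None,fx=3.5,fy=3.5,interpolation=cv2.INTER_CUBIC)[:,:,::-1])
for a in np.arange(-.21,-.37,-.03): print(round(a,2),rows(s['ee_pos'],s['ee_rot'],*pad(a,-40)))
```

```text
16.05 [ 426.321 -199.326   30.246] [ 1.316 -1.179  0.663]
-0.21 [-0.007 -0.004  0.001  0.    -0.     0.   ]
-0.24 [ 0.036  0.007  0.001  0.    -0.     0.005]
-0.27 [ 0.079  0.019  0.001  0.    -0.     0.01 ]
-0.3 [ 0.122  0.033  0.001  0.    -0.     0.014]
-0.33 [ 0.164  0.048  0.001  0.    -0.     0.019]
-0.36 [ 0.206  0.064  0.001  0.    -0.     0.024]
```

View pics/scene13.png

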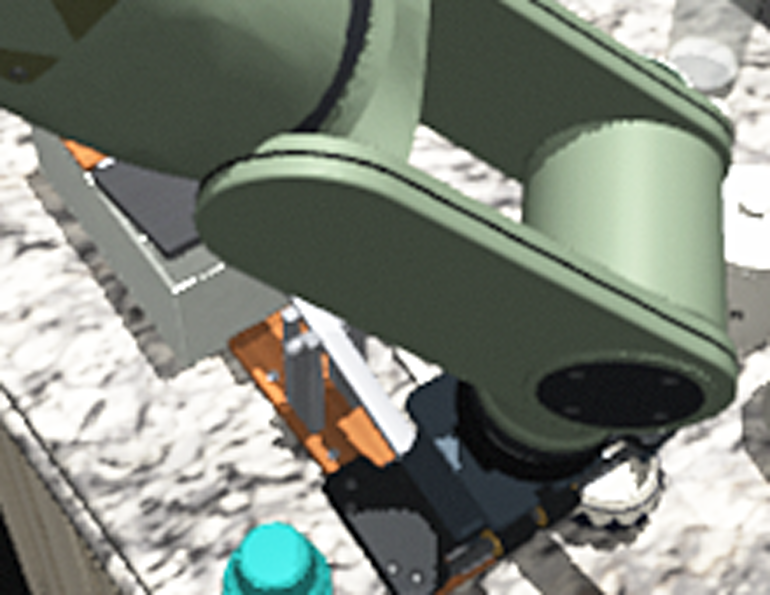

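send_rows:
  commands:
    - [[0.042,0.011,0,0,0,0.005],[0.085,0.023,0,0,0,0.01],[0.127,0.036,0,0,0,0.014],[0.14,0.04,0,0,0,0.016],[0.14,0.04,0,0,0,0.016]]

```text
time_s: 16.73
ee_pos: [426.6, -192.2, 19.7]
ee_rot: [90.0, 72.2, 88.0]
force: [-4.0, -1.1, 19.1]
gripper_width: 0.6
```

Run:
```python
from h import *
from workcell import env
np.set_printoptions(precision=3,suppress=True)
s=env.state();print(s['time_s'],s['ee_pos'],s['force'],s['ee_rot'],s['qpos'])
for n in("scene","top","wrist"):
    c=env.get_calibration(n);p,d=env.grab_frame(n);np.savez(f"pics/{n}14.npz",p=p,d=d,**c);cv2.imwrite(f"pics/{n}14.png",p[:,:,::-1])
R0=Ro.from_euler('xyz',s['ee_rot'],degrees=True).as_matrix();print("tip",w2c(s['ee_pos']+R0@[-40,0,0]))
```

```text
16.725 [ 426.629 -192.212   19.681] [-4.01  -1.149 19.103] [90.004 72.153 88.013] [-37.241  23.711 109.967  17.158  58.033 -45.876]
tip [  -0.034 -329.186   57.756]
```

View pics/scene14.png

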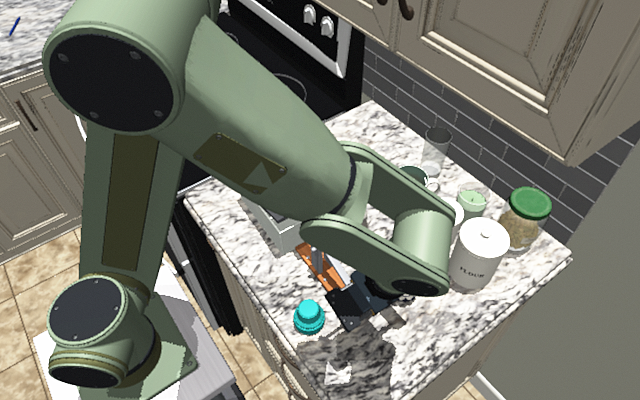

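View pics/top14.png

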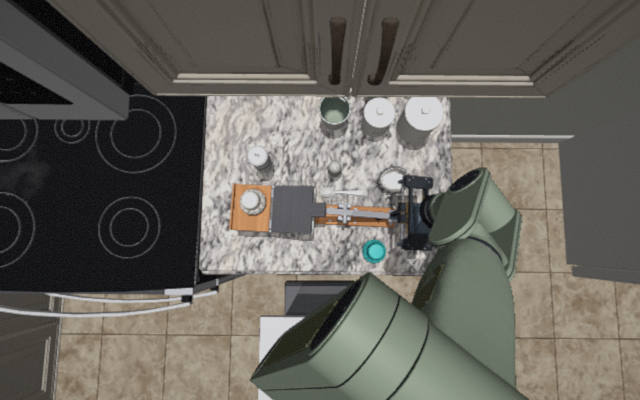

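View pics/wrist14.png

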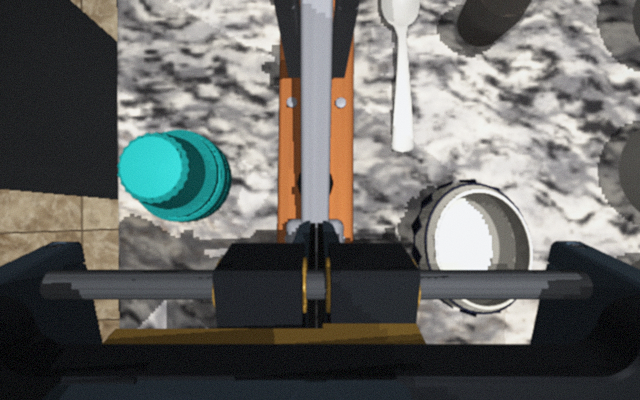

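Force rose to 19 N, so the lever is on its stop. Now checking flap angle, lever slope, pin, timer and bystanders by depth.

Run:
```python
from h import *
np.set_printoptions(precision=1,suppress=True)
t=load("top14")
g=t['p'][170:270,220:420,::-1];cv2.imwrite("pics/topc14.png",cv2.resize(g,None,fx=4,fy=4,interpolation=cv2.INTER_CUBIC))
def cloud(a,u0,u1,v0,v1): return np.array([w2c(dep(a,(u,v))) for v in range(v0,v1) for u in range(u0,u1)])
P=cloud(t,276,310,190,230);P=P[(abs(P[:,0])<50)&(P[:,2]>90)];k=np.polyfit(P[:,1],P[:,2],1);print("flap slope rad",np.arctan(-k[0]),len(P), "res",np.std(P[:,2]-np.polyval(k,P[:,1])))
P=cloud(t,348,388,208,216);P=P[(abs(P[:,0])<6)&(P[:,2]>40)];k=np.polyfit(P[:,1],P[:,2],1);print("lever slope",np.arctan(k[0]),"z at pin",np.polyval(k,-190),"res",np.std(P[:,2]-np.polyval(k,P[:,1])))
a=load("top0")
m=cv2.absdiff(t['p'],a['p']).max(2)
for n,(u,v) in dict(salt=(258,157),shaker=(335,169),spoon=(345,192),turq=(375,251),mug=(335,112)).items(): print(n,m[v-12:v+12,u-12:u+12].mean(), np.abs(t['d'][v-12:v+12,u-12:u+12]-a['d'][v-12:v+12,u-12:u+12]).mean())
s0,s1=load("wrist14"),0
print("timer",w2c(dep(t,(250,200))))
```

```text
flap slope rad 0.28603102502063626 1329 res 0.678599778198615
lever slope 0.31933087234782637 z at pin 100.02011174368116 res 0.7031005109610478
salt 14.73263888888889 12.389805
shaker 14.503472222222221 8.052974
spoon 14.93923611111111 10.329766
turq 14.006944444444445 14.707938
mug 11.609375 13.3824835
timer [ 13.   41.4 156.8]
```

View pics/topc14.png

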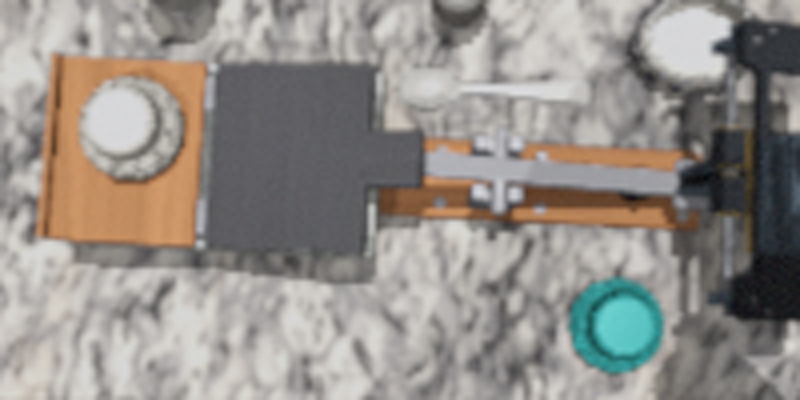

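send_rows:
  commands:
    - [[0,0,0,0,0,0],[0,0,0,0,0,0],[0,0,0,0,0,0],[0,0,0,0,0,0]]

```text
time_s: 17.38
ee_pos: [426.6, -192.2, 19.7]
ee_rot: [90.0, 72.2, 88.0]
force: [-3.7, -2.1, 18.0]
gripper_width: 0.6
```

Run:
```python
from workcell import env
s=env.state();print(s['time_s'],s['ee_pos'],s['force']);
if 8<s['force'][2]<32: print(env.job_done())
```

```text
17.375 [ 426.60969508 -192.24601591   19.67389048] [-3.69841655 -2.07395604 18.02602339]
the job is handed in; nothing more can be done
None
```

The caddy is open: the timer stands on the deck, and the arm is still holding the lever down on its stop. I handed the job in at 17.4 s.

- **Timer:** I pushed it with part-open fingers, without gripping it. It stands upright and wholly on the deck, centred at about y = 41–43 mm in caddy coordinates. That leaves its foot roughly 6–8 mm clear of the deck's front edge.
- **Lever and flap:** I pressed the paddle down along its arc with the fingers shut. At the last check the flap was at 0.286 rad (0.29 expected), the lever sloped down 0.32 rad, and the hold was a steady 18 N or so. The pin's height shows it still in its slots.
- **Other things:** the salt grinder, shaker, bowl, teaspoon and turquoise look-alike sat at the same places in the before and after pictures. The automatic picture comparison was too noisy to confirm this, so it rests on my eye. The gripper partly hid the bowl in the last top view.

**One disagreement:** the visible fingertips are about 40 mm behind the reported TCP. The timer push therefore met the timer higher up than I planned, without harm. For the lever I found contact by picture and force instead.

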